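Snap the lamp's end cap home with the seating tool

ROBOT

A 7-joint arm with a two-finger parallel gripper is mounted at the origin on the work surface. World frame = base frame: x ahead of the robot, y to its left, z up, the work surface at z = 0. Lengths are in m, angles in rad, forces in N, time in s.
With the tool pointing down it reaches from about 0.4 to 0.85 m from the base axis. Payload 10.4 kg.
Tool frame: the origin (TCP) lies on the centre line of the jaws, within the pads' length; the fingertips stand r.tip_extent ahead of it and the grasp point (between the pads) lies 8 mm behind it (r.tip_extent is the distance from the TCP to the fingertips, in m); z points along the fingers, y is the direction in which the jaws open and shut (so a half turn about z gives the same grasp; the last joint's range is limited). The gripper opens to 87 mm and grips with 3 to 60 N. Pads are 19 mm wide; open, the fingers measure 117 mm over their backs; the gripper's body (75 mm by 190 mm) begins 51 mm behind the grasp point.
Start: joints at [-1.249, 0.332, -0.065, 1.46, 0.022, 1.35, -0.088], TCP at [0.211, 0.588, 0.234] pointing down, gripper open.
Joint ranges: [-2.6, 2.6], [-0.5, 2.12], [-1.47, 1.34], [0.16, 2.42], [-1.27, 4.41], [0.06, 2.06], [-2.6, 2.6]. Speed limits (rad/s): [2.22, 2.22, 2.79, 2.79, 3.14, 3.14, 3.14].

INTERFACE

Orientations are given as a unit quaternion [x, y, z, w].
In Python, from bench import r gives the robot as it stands.
- The arm moves only by the shell command python3 -m jog 'ROWS' [FORCE]. ROWS is JSON, a list of rows, each a list of 7 numbers: the shift along the tool's x, y, z in cm, then the turn, a rotation vector about the tool's x, y, z in rad, then the opening, from -1 (shut) to 1 (fully open). In form: [[tx, ty, tz, wx, wy, wz, jaw], ...]. A call has 1 to 20 rows; each row shifts and turns the commanded pose from where the row before left it, along the tool's axes as they then stand; what a row does not reach is not made up. A row lasts 1/8 s, in which the tool goes at most 62.5 mm and 10.7 degrees, less where a joint would pass 70% of its speed; a pose out of reach is approached as far as the arm can. A call with a gripper value outside its range is refused whole. The fingers move at their own pace and stop on an object; FORCE is the grip in N (left out, the last holds). Time passes only in rows, so rows that do not move let the fingers close. It gives the time, the measured TCP pose, the force and the opening at its end, in the units of the state.
- r.read_state(): the state, without advancing time (a new reading comes with each control period).
- r.camera(name): name is "scene" or "top" or "wrist"; returns a dict with "frame" (480x640x3 uint8, red, green, blue), "fx", "fy", "cx", "cy" (pixels), "k1" (the pictures are not rectified: a ray, as slopes to the right and down, at radius r is drawn at 1 + k1 r^2 times it, then the intrinsics apply), "camera_from_world" (4x4, takes a point from world to camera coordinates). Camera axes: x right, y down, z forward; pixel columns grow to the right and rows downward; lengths in m; the calibration is good to about 2 mm. A picture is of the moment at which its call begins. There is no depth.
- r.close_job(): hands the job in, once; it reports no verdict.
Trained networks look in a picture, given as the dict that the camera call returned (one of the last four; its "shot" number tells which), for a name from the list of things; names that differ only in an ending like _2 or _b are one class to them, and where a whole thing is asked for, a point or a joint stands for the part that bears it (a point fixed in the world has none). Each returns a list of dicts, best first, with "score" (0 to 1); they miss things now and then, are a little off and sometimes report something else, mostly with a low value. They report only what shows in the picture. A call takes as long as a camera call. They do not tell look-alikes from the thing itself.
- r.search_frame(picture, thing): "rect" ([left, top, right, bottom] in pixels, round what is visible of it).
The state is a dict: "time": time; "joint_positions": joint angles; "joint_vel": joint speeds; "joint_torque": joint torques, N m; "ee_pos": TCP position; "eef_rot": TCP orientation; "ft_force": force on the tool from outside, world axes, zero at the start; "torque": the same for the moment, N m; "width": finger opening in m.
Only numpy, scipy, OpenCV 4.12 (cv2) and the standard library are available. Lean on these libraries where they do the work, as an engineer would, in place of code of your own. Each camera call takes 0.05 s, during which the arm holds its last target.

TASK

One of the two lamp barrels still has its end cap standing proud, with a band of bright metal showing under it. Pick up the wooden-handled seating tool, press its white foot squarely and centrally down on that cap until the cap is fully home, then stand the tool upright on the bench again and let go. Do not push the cap with the gripper itself, and do not touch the lamp that is already closed.

Things in the scene. Friction and masses are not known exactly. Their poses are not given: they have to be found in the camera images.
- lamp: Unfinished lamp: upright black barrel 72 mm across in a grey 80 x 80 x 16 mm holder, fixed to the bench. Origin on its axis at bench level, z up. On its top, centred, is a flat-topped black end cap, 72 mm in diameter, 20 mm tall, ribbed edge. The cap's top is 102 mm above the bench at cap joint 0 and 90 mm when home; proud, it shows a 12 mm bright metal band beneath.
- cap (a joint): How far the unfinished lamp's cap has been pushed straight down, in m: 0 to 0.002 at the start (proud), 0.012 fully home, at a hard stop. Moving it takes a steady push of about 8 N; it stays where it is left and does not spring back.
- lamp_done: Finished lamp, to be left alone: same black barrel and grey holder as the other, fixed to the bench, but its cap is already home: flat top 90 mm above the bench, no bright band. Origin on its axis at bench level, z up.
- seater: Seating tool, loose, 0.14 to 0.24 kg, standing on its foot on the bench: flat white foot 44 mm in diameter, 14 mm tall; steel neck 20 mm in diameter; round wooden handle 28 mm in diameter, from 24 to 102 mm above the foot's underside. Origin: centre of the foot's underside; z up along the handle. Its yaw does not matter.
Things that resemble listed ones, but are neither listed nor needed, are in the scene too. Leave any orange, red or yellow look-alike of the lamp alone.

How it is judged:
On the way, in this order (a step that is already met when the one before it is completed fails the run):
1. the seating tool is lifted off the bench (height (world z) of seater above 0.03 m), for 0.1 s.
2. the tool's foot presses the proud cap fully home (value of joint cap above 0.0105 m and contact force between seater and lamp above 2 N), for 0.05 s.
At the end, for the whole second after the job is handed in: The cap is home (pushed down at least 10.5 of its 12 mm), and the seating tool stands upright (within 8 degrees) on its foot on the bench (foot within 8 mm of bench level), at rest (value of joint cap above 0.0105 m and height (world z) of seater between -0.008 and 0.008 m and angle between seater's own z axis and vertical below 0.15 rad and linear speed of seater below 0.02 m/s); the robot touches nothing.
It fails at once if the gripper or arm itself pushes on the unfinished lamp or its cap (over 3 N) (contact force between any of the fingers, the arm and lamp above 3 N).
It fails at once if the tool presses on the cap (over 4 N) while leaning more than 12 degrees or more than 16 mm off centre (contact force between seater and lamp above 4 N and (angle between seater's own z axis and vertical above 0.21 rad or horizontal distance between seater and lamp above 0.016 m)).
It fails at once if the finished lamp is touched (over 2 N) (contact force between anything else and lamp_done above 2 N).
It also fails if it takes over 51 s, if anything falls off the work surface, if the arm or the gripper's body presses on something with over 40 N, if the wrist force passes 120 N, or if a joint passes its speed limit or range.

## Working session

There is one attempt and no reset: what is moved stays moved. The work goes in short steps, Python scripts to look and compute and a shell command to move; the robot and the scene stay as the last step left them, time stands still between calls to the robot, and variables do not carry over. Pictures are saved under pics/ and viewed, and the job is handed in when it is done.

```bash
ls; mkdir -p pics; python3 - <<'E'
from bench import r
import cv2,json
print(r.read_state(), r.tip_extent)
for n in ["scene","top","wrist"]:
    c=r.camera(n); cv2.imwrite(f"pics/{n}0.png",c["frame"][:,:,::-1])
    print(n,c["fx"],c["fy"],c["cx"],c["cy"],c["k1"],c["camera_from_world"])
    for t in ["lamp","lamp_done","seater","cap"]:
        try: print(t,[(d["score"],d["rect"]) for d in r.search_frame(c,t)])
        except Exception as e: print(t,e)
E
```

```text
pics
{'time': 0.0, 'joint_positions': array([-1.2486119 ,  0.33287023, -0.06471552,  1.46095523,  0.02162493,
        1.34994209, -0.08847081]), 'joint_vel': array([ 0.00018251,  0.00112974, -0.00066675,  0.00059084,  0.00173328,
        0.00071537,  0.00050594]), 'joint_torque': array([ 1.49914060e-03, -6.23245454e+01,  2.57772335e-02, -3.89903355e+01,
       -6.12032181e-02,  3.96142085e-02,  1.57899531e-04]), 'ee_pos': array([0.21111896, 0.58784594, 0.23274838]), 'eef_rot': array([ 1.71504759e-01,  9.85183014e-01, -7.34603763e-04, -8.20873708e-05]), 'ft_force': array([ 0.40963542, -0.22071655,  0.57059677]), 'torque': array([-0.04013757, -0.01259902, -0.00544583]), 'width': 0.08694582259239551} 0.011
scene 452.780642000411 452.780642000411 318.31044157953306 237.14195448336008 -0.08027519767500639 [[-0.14135896  0.98984976  0.01466596  0.02729015]
 [ 0.55199854  0.09111065 -0.8288525  -0.21257693]
 [-0.82177568 -0.10907014 -0.55927493  1.28373178]
 [ 0.          0.          0.          1.        ]]
lamp [(0.98, [497.1, 292.8, 562.0, 379.9]), (0.9, [474.1, 242.6, 539.4, 313.1]), (0
[... 714 characters left out ...]
.79, [278.1, 286.0, 313.8, 323.8])]
lamp_done [(0.64, [295.2, 199.7, 342.6, 246.6])]
seater []
cap [(0.92, [139.2, 141.0, 172.3, 176.6]), (0.87, [202.7, 165.8, 233.6, 197.4]), (0.82, [137.5, 206.5, 171.9, 240.6]), (0.77, [279.1, 287.9, 314.6, 323.0]), (0.59, [292.4, 196.5, 340.7, 244.0])]
wrist 399.96358162318836 399.96358162318836 321.21554561307494 238.31592944452677 -0.040682975911744176 [[ 3.37928987e-01  9.41171504e-01 -4.46486015e-04 -6.24973737e-01]
 [ 9.00033521e-01 -3.23019541e-01  2.92571423e-01 -3.52071011e-02]
 [ 2.75215663e-01 -9.92702171e-02 -9.56243569e-01  3.91563091e-01]
 [ 0.00000000e+00  0.00000000e+00  0.00000000e+00  1.00000000e+00]]
lamp []
lamp_done []
seater []
cap []
```

View pics/scene0.png

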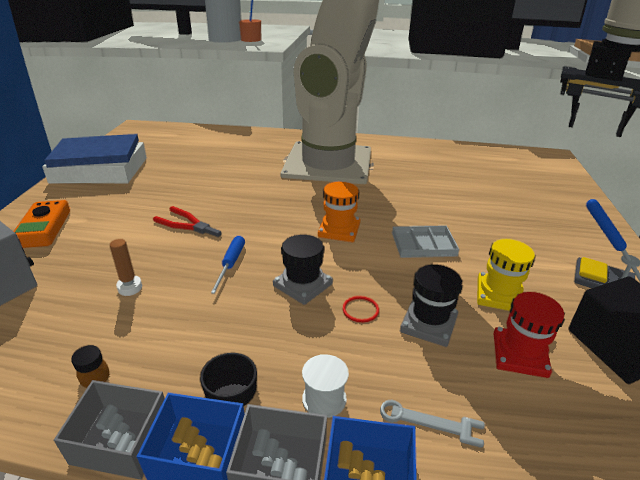

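View pics/top0.png

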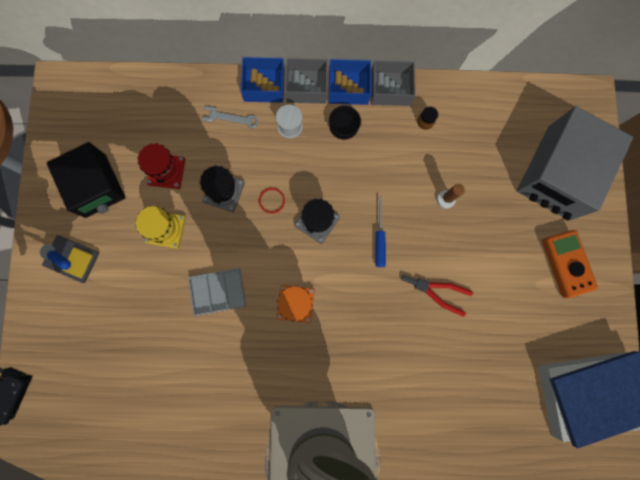

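View pics/wrist0.png

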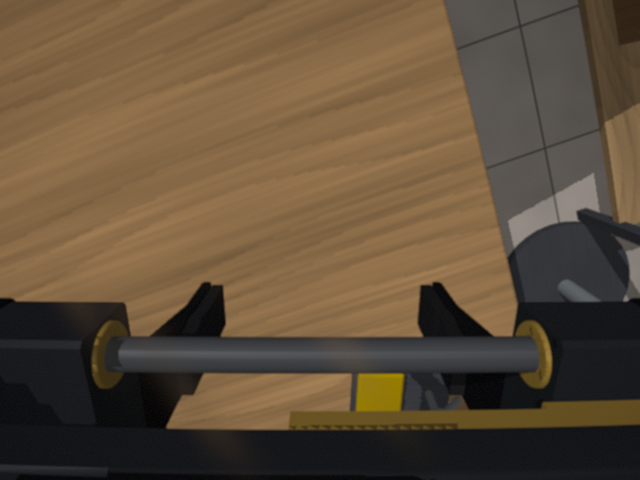

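The unfinished lamp, with its bright band, is at scene (436,300) / top (220,187). The finished one is at scene (303,262) / top (318,217). The tool is at scene (125,270) / top (448,197). I'll zoom in to measure these.

```bash
cat > h.py <<'E'
import numpy as np, cv2
from bench import r
def ray(c,u,v):
    K=np.array([[c["fx"],0,c["cx"]],[0,c["fy"],c["cy"]],[0,0,1]])
    p=cv2.undistortPoints(np.array([[[u,v]]],float),K,np.array([c["k1"],0,0,0,0]))[0,0]
    T=np.array(c["camera_from_world"]);R=T[:3,:3]
    return -R.T@T[:3,3], R.T@np.array([p[0],p[1],1])
def atz(c,u,v,z):
    o,d=ray(c,u,v); return o+d*(z-o[2])/d[2]
def proj(c,P):
    K=np.array([[c["fx"],0,c["cx"]],[0,c["fy"],c["cy"]],[0,0,1]])
    T=np.array(c["camera_from_world"])
    rv=cv2.Rodrigues(T[:3,:3])[0]
    return cv2.projectPoints(np.array(P,float).reshape(-1,3),rv,T[:3,3],K,np.array([c["k1"],0,0,0,0]))[0][:,0]
def circ(x,y,z,rad):
    a=np.linspace(0,2*np.pi,40); return np.c_[x+rad*np.cos(a),y+rad*np.sin(a),0*a+z]
def crop(c,box,s,name,curves=()):
    l,t,R,b=box
    im=cv2.resize(c["frame"][t:b,l:R,::-1],None,fx=s,fy=s,interpolation=cv2.INTER_CUBIC)
    for P,col in curves:
        q=(proj(c,P)-[l,t]+.5)*s
        cv2.polylines(im,[np.int32(q.round())],False,col,1)
    cv2.imwrite("pics/"+name,im)
E
python3 - <<'E'
from h import *
c=r.camera("top"); s=r.camera("scene")
print("top foot",atz(c,447,200,0.014),"scene foot",atz(s,129,284,0.014))
print("handle top",atz(c,458,189,.102),atz(s,120,241,.102))
print("lamp cap",atz(c,217,182,.102),atz(s,438,280,.102))
print("done",atz(c,318,214,.09),atz(s,303,246,.09))
crop(c,(170,130,370,260),4,"t1.png"); crop(s,(380,240,480,360),5,"s1.png")
a=cv2.resize(c["frame"][160:230,420:490,::-1],None,fx=5.7,fy=5.7,interpolation=2);b=cv2.resize(s["frame"][230:305,90:165,::-1],None,fx=5.32,fy=5.32,interpolation=2)
cv2.imwrite("pics/tool.png",np.hstack([a[:399,:399],b[:399,:399]]))
E
```

```text
top foot [ 0.60065219 -0.29205961  0.014     ] scene foot [ 0.60747085 -0.28767575  0.014     ]
handle top [ 0.60436363 -0.28951925  0.102     ] [ 0.59790409 -0.28847228  0.102     ]
lamp cap [0.60779067 0.24421374 0.102     ] [0.61732124 0.24524253 0.102     ]
done [0.54321281 0.02025448 0.09      ] [0.54437804 0.02206536 0.09      ]
```

View pics/t1.png

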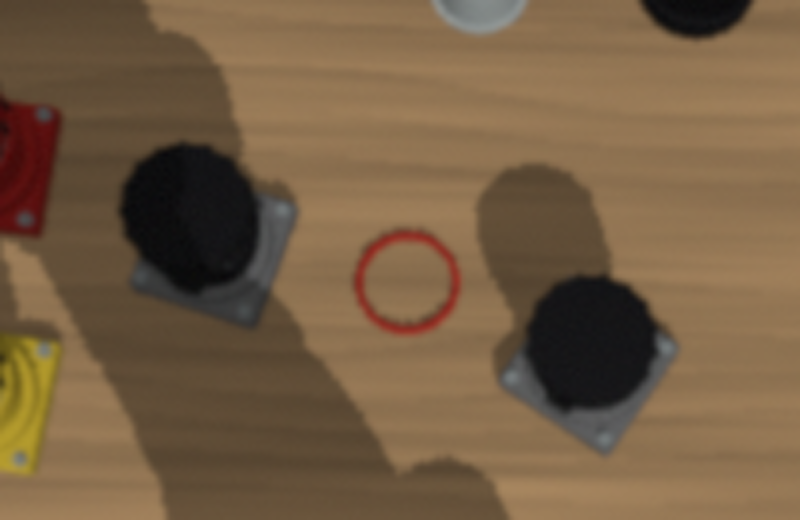

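View pics/s1.png

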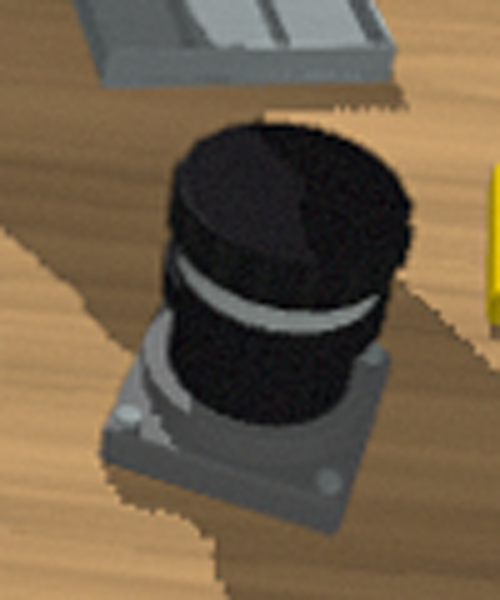

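View pics/tool.png

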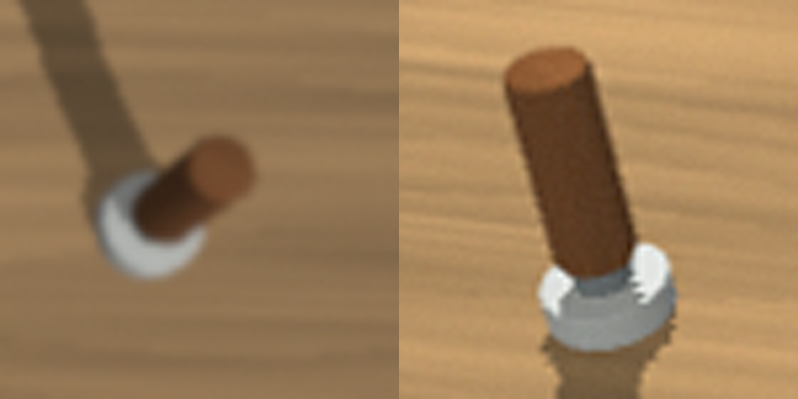

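```bash
python3 - <<'E'
from h import *
c=r.camera("top"); s=r.camera("scene")
print("handle top",atz(c,458.4,189.5,.102),atz(s,117.7,242.5,.102))
print("foot top  ",atz(c,446.3,199,.014),)
# scene foot bottom ring: crop centre (607-399)/5.32+90
print("foot scene",atz(s,90+208/5.32-.5,230+288/5.32-.5,.014))
g=(0,255,0);m=(255,0,255)
T=(.603,-.289); L=(.609,.245)
cl=[(circ(*T,.102,.014),g),(circ(*T,.014,.022),m),(circ(*T,0,.022),m)]
cc=[(circ(*L,.102,.036),g),(circ(*L,.016,.036),m)]
crop(c,(420,160,490,230),5.5,"a.png",cl);crop(s,(90,235,160,305),5.5,"b.png",cl)
crop(c,(170,130,270,230),3.85,"d.png",cc);crop(s,(385,250,485,350),3.85,"e.png",cc)
I=[cv2.imread("pics/"+n) for n in ("a.png","b.png","d.png","e.png")]
I=[cv2.resize(i,(385,300)) if 0 else i[:385,:385] for i in I]
cv2.imwrite("pics/ov1.png",np.hstack(I[:2]));cv2.imwrite("pics/ov2.png",np.hstack(I[2:]))
E
```

```text
handle top [ 0.60324107 -0.29037966  0.102     ] [ 0.60278428 -0.29017166  0.102     ]
foot top   [ 0.60308853 -0.29042537  0.014     ]
foot scene [ 0.60663783 -0.28890044  0.014     ]
```

View pics/ov1.png

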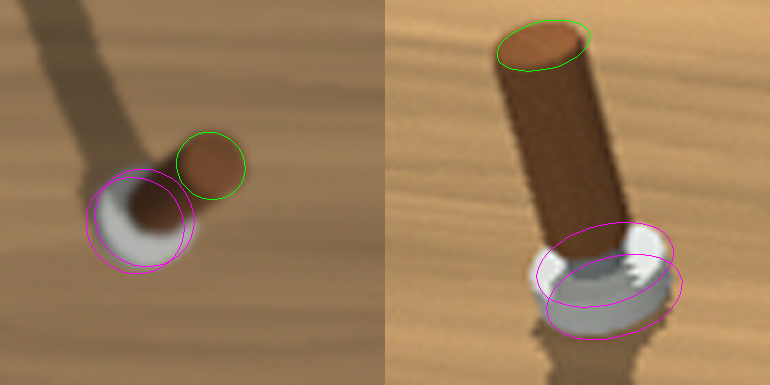

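View pics/ov2.png

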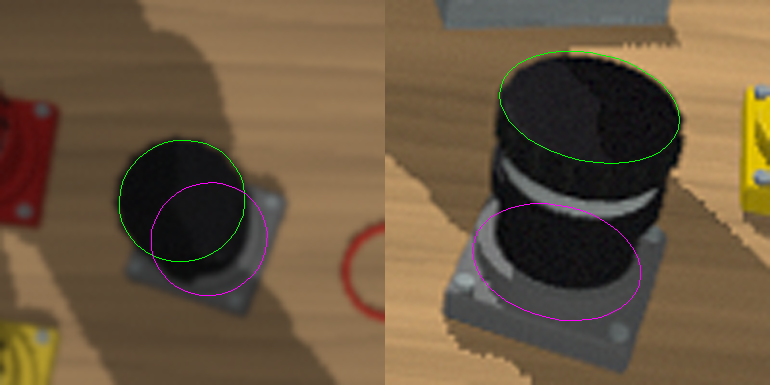

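```bash
cat > d.py <<'E'
import sys,numpy as np
from bench import r
from scipy.spatial.transform import Rotation as R
s=r.read_state(); M=R.from_quat(s["eef_rot"])
t=np.array(eval(sys.argv[1])); 
print("t",s["time"],"tool delta cm",(M.inv().apply(t-s["ee_pos"])*100).round(2),"pos",s["ee_pos"].round(4),"F",s["ft_force"].round(1),"w",round(s["width"],4))
print("zaxis",M.apply([0,0,1]).round(4),"fix rotvec",M.inv().apply(np.cross(M.apply([0,0,1]),[0,0,-1])).round(4),"q",s["joint_positions"].round(2))
E
python3 -m jog '[[-3.9,-1.4,-0.5,0,0,0,1],[-3.9,-1.4,-0.5,0,0,0,1],[-3.9,-1.4,-0.5,0,0,0,1],[-3.9,-1.4,-0.5,0,0,0,1],[-3.9,-1.4,-0.5,0,0,0,1],[-3.9,-1.4,-0.5,0,0,0,1],[-3.9,-1.4,-0.5,0,0,0,1],[-3.9,-1.4,-0.5,0,0,0,1],[-3.9,-1.4,-0.5,0,0,0,1],[0,0,0,0,0,0,1]]'
python3 d.py '[.604,-.291,.2]'
```

```text
time: 2.2
ee_pos: [0.5019, 0.3477, 0.2789]
eef_rot: [0.174, 0.985, -0.0, 0.001]
ft_force: [-0.9, 1.0, -0.2]
width: 0.0867
t 2.2 tool delta cm [-31.52 -56.47   7.96] pos [0.5019 0.3477 0.2789] F [-0.9  1.  -0.2] w 0.0867
zaxis [ 1.6e-03 -8.0e-04 -1.0e+00] fix rotvec [-0.0002  0.0018  0.    ] q [-0.8   0.28  0.15  1.44 -0.04  1.42  0.57]
```

```bash

python3 -m jog '[[-2,-3.5,0.3,0,0,0,1],[-2,-3.5,0.3,0,0,0,1],[-2,-3.5,0.3,0,0,0,1],[-2,-3.5,0.3,0,0,0,1],[-2,-3.5,0.3,0,0,0,1],[-2,-3.5,0.3,0,0,0,1],[-2,-3.5,0.3,0,0,0,1],[-2,-3.5,0.3,0,0,0,1],[-2,-3.5,0.3,0,0,0,1],[-2,-3.5,0.3,0,0,0,1],[-2,-3.5,0.3,0,0,0,1],[-2,-3.5,0.3,0,0,0,1],[-2,-3.5,0.3,0,0,0,1],[-2,-3.5,0.3,0,0,0,1],[-2,-3.5,0.3,0,0,0,1],[-1.5,-3.5,0.3,0,0,0,1],[0,0,0,0,0,0,1],[0,0,0,0,0,0,1]]'
python3 d.py '[.604,-.291,.17]'
python3 - <<'E'
from h import *
c=r.camera("wrist");T=(.604,-.291)
crop(c,(0,0,640,480),1,"w1.png",[(circ(*T,.102,.014),(0,255,0)),(circ(*T,.014,.022),(255,0,255)),(circ(*T,0,.022),(255,0,255))])
E
```

```text
time: 4.45
ee_pos: [0.6066, -0.281, 0.2302]
eef_rot: [0.171, 0.985, 0.001, -0.0]
ft_force: [0.5, -0.0, -0.3]
width: 0.0871
t 4.45 tool delta cm [-0.09 -1.04  6.02] pos [ 0.6066 -0.281   0.2302] F [ 0.5 -0.  -0.3] w 0.0871
zaxis [-1.0e-04  1.2e-03 -1.0e+00] fix rotvec [ 0.0011 -0.0005  0.    ] q [ 0.    0.46  0.51  1.36 -0.23  1.38  1.74]
```

View pics/w1.png

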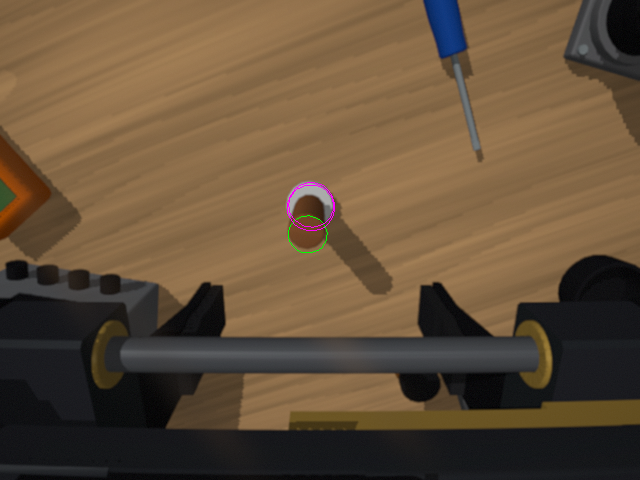

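The overlay of (0.604, -0.291) fits the tool in the wrist view: handle top at (308,235), foot at (310,205). I'll align and go down.

```bash

python3 -m jog '[[-0.1,-1.0,2,0,0,0,1],[0,0,3,0,0,0,1],[0,0,3,0,0,0,1],[0,0,3,0,0,0,1],[0,0,2.3,0,0,0,1],[0,0,2,0,0,0,1],[0,0,2,0,0,0,1],[0,0,0,0,0,0,1],[0,0,0,0,0,0,1]]'
python3 d.py '[.604,-.291,.057]'
python3 - <<'E'
from h import *
c=r.camera("wrist");crop(c,(0,0,640,480),1,"w2.png")
E
```

```text
time: 5.62
ee_pos: [0.6041, -0.2925, 0.0582]
eef_rot: [0.172, 0.985, -0.0, 0.0]
ft_force: [0.6, 0.2, -0.4]
width: 0.0873
t 5.625 tool delta cm [0.06 0.14 0.12] pos [ 0.6041 -0.2925  0.0582] F [ 0.6  0.2 -0.4] w 0.0873
zaxis [ 9.e-04 -4.e-04 -1.e+00] fix rotvec [-0.     0.001  0.   ] q [ 0.05  0.61  0.47  1.53 -0.3   1.07  1.81]
```

View pics/w2.png

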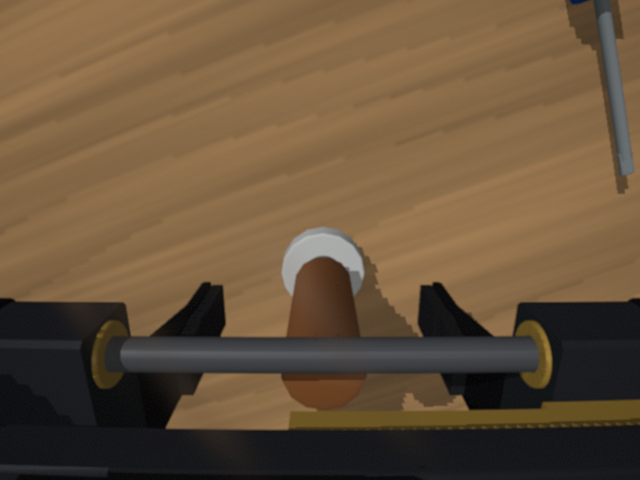

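The handle sits between the fingers at column 322, mid-jaw. Closing.

```bash

python3 -m jog '[[0,0,0,0,0,0,0],[0,0,0,0,0,0,-0.2],[0,0,0,0,0,0,-0.5],[0,0,0,0,0,0,-1],[0,0,0,0,0,0,-1],[0,0,0,0,0,0,-1],[0,0,0,0,0,0,-1]]' 45
python3 d.py '[.604,-.291,.22]'
python3 -m jog '[[0,0,-1,0,0,0,-1],[0,0,-2,0,0,0,-1],[0,0,-3,0,0,0,-1],[0,0,-3,0,0,0,-1],[0,0,-3,0,0,0,-1],[0,0,-3,0,0,0,-1],[0,0,-2,0,0,0,-1],[0,0,0,0,0,0,-1],[0,0,0,0,0,0,-1]]'
python3 d.py '[.609,.244,.22]'
python3 - <<'E'
from h import *
c=r.camera("wrist");crop(c,(0,0,640,480),1,"w3.png")
c=r.camera("scene");crop(c,(80,140,240,300),4,"s3.png")
E
```

```text
time: 6.55
ee_pos: [0.6037, -0.2922, 0.0574]
eef_rot: [0.172, 0.985, 0.0, -0.0]
ft_force: [-0.4, 0.3, -1.6]
width: 0.0269
t 6.55 tool delta cm [ 1.000e-02  1.200e-01 -1.626e+01] pos [ 0.6037 -0.2922  0.0574] F [-0.4  0.3 -1.6] w 0.0269
zaxis [-1.e-04  2.e-04 -1.e+00] fix rotvec [ 0.0001 -0.0002  0.    ] q [ 0.05  0.61  0.47  1.53 -0.3   1.07  1.81]
time: 7.68
ee_pos: [0.6033, -0.2919, 0.2264]
eef_rot: [0.172, 0.985, 0.0, -0.001]
ft_force: [0.1, 0.1, -2.9]
width: 0.027
t 7.675 tool delta cm [17.58 50.63  0.67] pos [ 0.6033 -0.2919  0.2264] F [ 0.1  0.1 -2.9] w 0.027
zaxis [-1.4e-03  7.0e-04 -1.0e+00] fix rotvec [ 0.0002 -0.0016 -0.    ] q [ 0.02  0.47  0.52  1.36 -0.23  1.37  1.76]
```

View pics/w3.png

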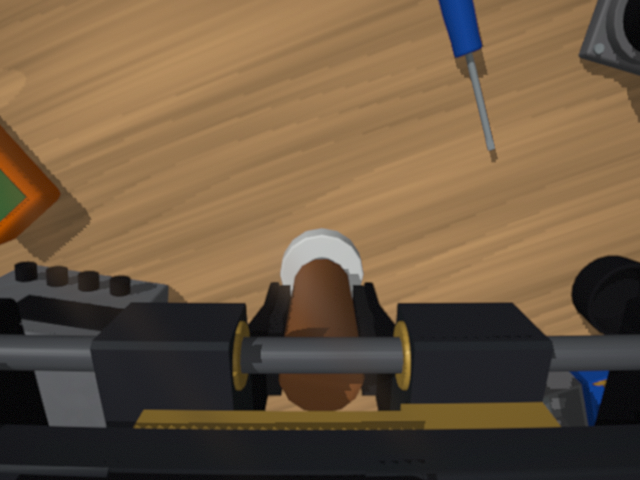

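View pics/s3.png

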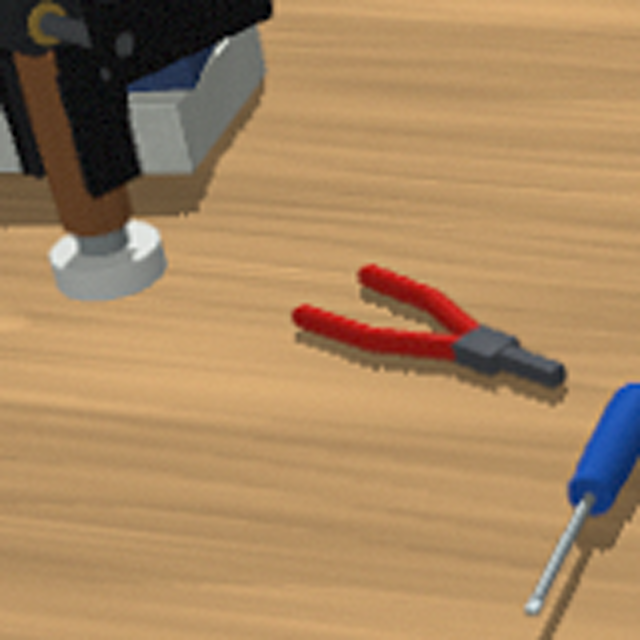

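Held upright and well inside the pads. Carry it over to the lamp.

```bash

python3 -m jog '[[0.5,1.4,0,0,0,0,-1],[1,3,0,0,0,0,-1],[1.2,3.4,0,0,0,0,-1],[1.2,3.4,0,0,0,0,-1],[1.2,3.4,0,0,0,0,-1],[1.2,3.4,0,0,0,0,-1],[1.2,3.4,0,0,0,0,-1],[1.2,3.4,0,0,0,0,-1],[1.2,3.4,0,0,0,0,-1],[1.2,3.4,0,0,0,0,-1],[1.2,3.4,0,0,0,0,-1],[1.2,3.4,0,0,0,0,-1],[1.2,3.4,0,0,0,0,-1],[1.2,3.4,0,0,0,0,-1],[0.7,2,0,0,0,0,-1],[0.6,1.5,0,0,0,0,-1],[0.5,0.6,0,0,0,0,-1],[0,0,0,0,0,0,-1],[0,0,0,0,0,0,-1],[0,0,0,0,0,0,-1]]'
python3 d.py '[.609,.244,.165]'
```

```text
time: 10.28
ee_pos: [0.6041, 0.2306, 0.2277]
eef_rot: [0.172, 0.985, -0.0, 0.0]
ft_force: [0.0, -0.1, -1.2]
width: 0.0274
t 10.275 tool delta cm [-0.01  1.43  6.27] pos [0.6041 0.2306 0.2277] F [ 0.  -0.1 -1.2] w 0.0274
zaxis [ 3.e-04 -1.e-04 -1.e+00] fix rotvec [ 0.      0.0003 -0.    ] q [-0.67  0.39  0.31  1.42 -0.12  1.35  0.87]
```

```bash

python3 -m jog '[[0,0.7,1,0,0,0,-1],[0,0.7,1.5,0,0,0,-1],[0,0,1.5,0,0,0,-1],[0,0,1,0,0,0,-1],[0,0,0.5,0,0,0,-1],[0,0,0,0,0,0,-1],[0,0,0,0,0,0,-1]]'
python3 d.py '[.609,.244,.1595]'
python3 - <<'E'
from h import *
p=r.read_state()["ee_pos"];f=p-[0,0,.0575]
c=r.camera("top");s=r.camera("scene");L=(.609,.244)
cc=[(circ(*L,.102,.036),(0,255,0)),(circ(*f,.022),(255,0,255))]
crop(c,(170,130,270,230),3.9,"d.png",cc);crop(s,(385,210,485,310),3.9,"e.png",cc)
cv2.imwrite("pics/ov3.png",np.hstack([cv2.imread("pics/"+n) for n in("d.png","e.png")]))
c=r.camera("wrist");crop(c,(160,120,480,400),2.1,"w4.png",cc)
E
```

```text
time: 11.15
ee_pos: [0.6088, 0.2448, 0.1732]
eef_rot: [0.172, 0.985, 0.0, 0.0]
ft_force: [-0.0, -0.1, -2.3]
width: 0.0272
t 11.15 tool delta cm [-0.04 -0.07  1.37] pos [0.6088 0.2448 0.1732] F [-0.  -0.1 -2.3] w 0.0272
zaxis [ 8.e-04  5.e-04 -1.e+00] fix rotvec [ 0.0008  0.0006 -0.    ] q [-0.67  0.44  0.3   1.47 -0.13  1.25  0.87]
```

View pics/ov3.png

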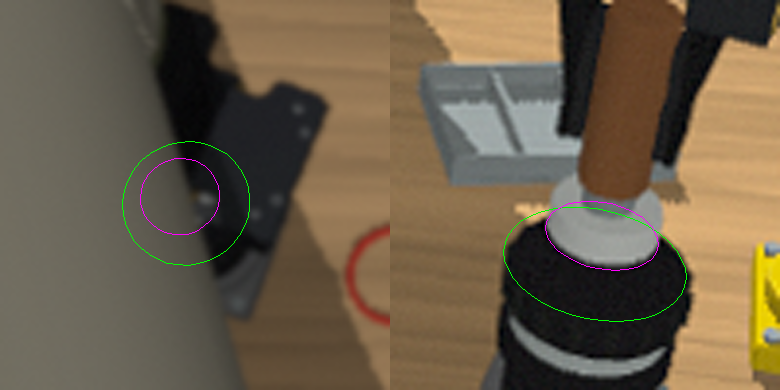

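View pics/w4.png

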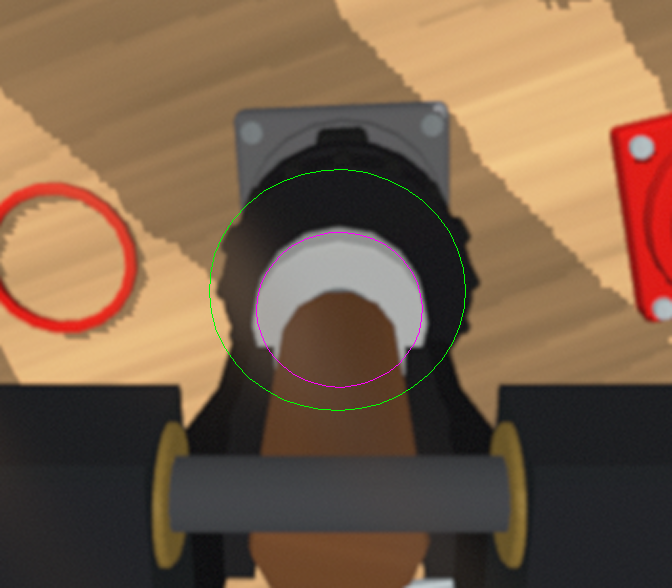

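The foot is about 14 mm above the cap and within about 2 mm of centre. Lowering and pressing in steps.

```bash

python3 -m jog '[[0,0.1,0.4,0,0,0,-1],[0,0,0.4,0,0,0,-1],[0,0,0.3,0,0,0,-1],[0,0,0.2,0,0,0,-1],[0,0,0.2,0,0,0,-1],[0,0,0.2,0,0,0,-1],[0,0,0,0,0,0,-1]]'
python3 -m jog '[[0,0,0.2,0,0,0,-1],[0,0,0.2,0,0,0,-1],[0,0,0.2,0,0,0,-1],[0,0,0,0,0,0,-1]]'
python3 d.py '[.609,.245,.1475]'
```

```text
time: 12.18
ee_pos: [0.609, 0.2456, 0.1562]
eef_rot: [0.172, 0.985, 0.0, 0.0]
ft_force: [-1.7, -1.7, 3.4]
width: 0.0274
time: 12.68
ee_pos: [0.609, 0.2457, 0.15]
eef_rot: [0.172, 0.985, 0.0, 0.0]
ft_force: [-1.5, -0.6, 3.6]
width: 0.027
t 12.675 tool delta cm [-0.02 -0.07  0.25] pos [0.609  0.2457 0.15  ] F [-1.5 -0.6  3.6] w 0.027
zaxis [ 5.e-04  3.e-04 -1.e+00] fix rotvec [ 0.0005  0.0003 -0.    ] q [-0.67  0.46  0.29  1.49 -0.14  1.21  0.87]
```

```bash

python3 -m jog '[[0,0,0.15,0,0,0,-1],[0,0,0.1,0,0,0,-1],[0,0,0.1,0,0,0,-1],[0,0,0,0,0,0,-1]]'
python3 -m jog '[[0,0,0.1,0,0,0,-1],[0,0,0,0,0,0,-1]]'
python3 d.py '[.609,.245,.1475]'
```

```text
time: 13.18
ee_pos: [0.6091, 0.2457, 0.1473]
eef_rot: [0.172, 0.985, 0.0, 0.0]
ft_force: [-5.0, -1.5, 9.4]
width: 0.0274
time: 13.42
ee_pos: [0.6092, 0.2457, 0.1472]
eef_rot: [0.172, 0.985, 0.001, 0.001]
ft_force: [-7.0, -2.8, 16.1]
width: 0.0275
t 13.425 tool delta cm [-0.01 -0.08 -0.03] pos [0.6092 0.2457 0.1472] F [-7.  -2.8 16.1] w 0.0275
zaxis [ 0.0012  0.001  -1.    ] fix rotvec [ 0.0014  0.0008 -0.    ] q [-0.67  0.46  0.29  1.49 -0.14  1.2   0.87]
```

Force climbs at z 0.1472, the predicted stop height (0.1475). One more small push, then look.

```bash

python3 -m jog '[[0,0,0.1,0,0,0,-1],[0,0,0,0,0,0,-1]]'
python3 - <<'E'
from h import *
s=r.camera("scene");crop(s,(385,210,485,350),4,"s5.png",[(circ(.609,.245,.09,.036),(0,255,0))])
E
```

```text
time: 13.68
ee_pos: [0.6093, 0.2457, 0.1471]
eef_rot: [0.172, 0.985, 0.001, 0.001]
ft_force: [-9.9, -3.8, 22.6]
width: 0.0275
```

View pics/s5.png

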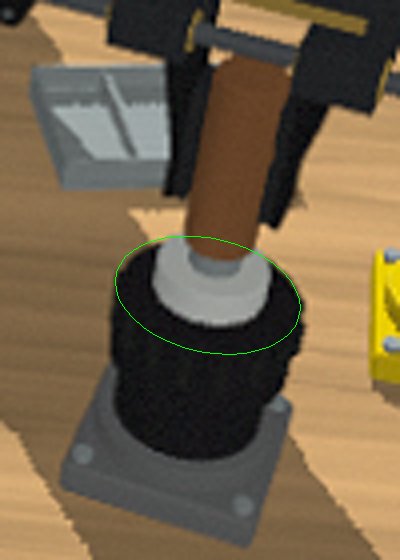

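The bright band is gone and the cap top matches the 90 mm ring, so the cap is home. Lifting and going back.

```bash

python3 -m jog '[[0,0,-0.5,0,0,0,-1],[0,0,-1,0,0,0,-1],[0,0,-2,0,0,0,-1],[0,0,-2,0,0,0,-1],[0,0,-2,0,0,0,-1],[0,0,-1,0,0,0,-1],[0,0,0,0,0,0,-1]]'
python3 - <<'E'
from h import *
s=r.camera("scene");crop(s,(385,170,485,350),3.3,"s6.png",[(circ(.609,.245,.09,.036),(0,255,0))])
E
python3 d.py '[.604,-.291,.22]'
```

```text
time: 14.6
ee_pos: [0.6092, 0.2459, 0.2301]
eef_rot: [0.172, 0.985, 0.001, 0.001]
ft_force: [-0.7, 1.3, -2.5]
width: 0.0272
t 14.65 tool delta cm [-17.68 -50.68   0.9 ] pos [0.6088 0.2457 0.2291] F [-0.9 -0.2 -2. ] w 0.0272
zaxis [ 1.e-04  2.e-04 -1.e+00] fix rotvec [0.0002 0.0001 0.    ] q [-0.68  0.41  0.3   1.39 -0.12  1.36  0.86]
```

View pics/s6.png

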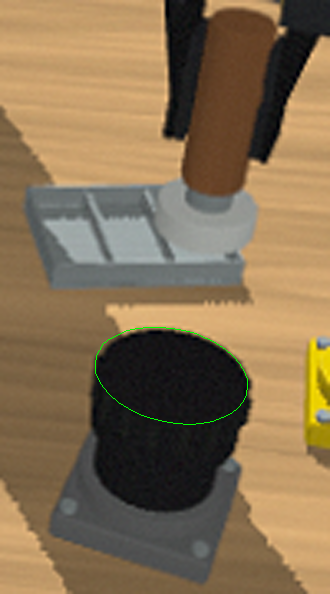

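The cap is home with no band showing. Carrying the tool back to where it stood.

```bash

python3 -m jog '[[-0.5,-1.5,0,0,0,0,-1],[-1,-3,0,0,0,0,-1],[-1.2,-3.4,0,0,0,0,-1],[-1.2,-3.4,0,0,0,0,-1],[-1.2,-3.4,0,0,0,0,-1],[-1.2,-3.4,0,0,0,0,-1],[-1.2,-3.4,0,0,0,0,-1],[-1.2,-3.4,0,0,0,0,-1],[-1.2,-3.4,0,0,0,0,-1],[-1.2,-3.4,0,0,0,0,-1],[-1.2,-3.4,0,0,0,0,-1],[-1.2,-3.4,0,0,0,0,-1],[-1.2,-3.4,0,0,0,0,-1],[-1.2,-3.4,0,0,0,0,-1],[-0.8,-2.2,0,0,0,0,-1],[-0.6,-1.6,0,0,0,0,-1],[-0.4,-1.2,0,0,0,0,-1],[0,0,0,0,0,0,-1],[0,0,0,0,0,0,-1]]'
python3 d.py '[.604,-.291,.0575]'
python3 - <<'E'
from h import *
c=r.camera("wrist");crop(c,(0,0,640,480),1,"w5.png")
E
```

```text
time: 17.02
ee_pos: [0.6058, -0.2865, 0.229]
eef_rot: [0.171, 0.985, 0.0, -0.0]
ft_force: [0.4, 0.8, -2.3]
width: 0.0269
t 17.025 tool delta cm [ 1.000e-02 -5.000e-01  1.714e+01] pos [ 0.6058 -0.2865  0.229 ] F [ 0.4  0.8 -2.3] w 0.0269
zaxis [ 1.e-04  7.e-04 -1.e+00] fix rotvec [ 0.0007 -0.0001 -0.    ] q [ 0.01  0.47  0.52  1.36 -0.23  1.38  1.76]
```

View pics/w5.png

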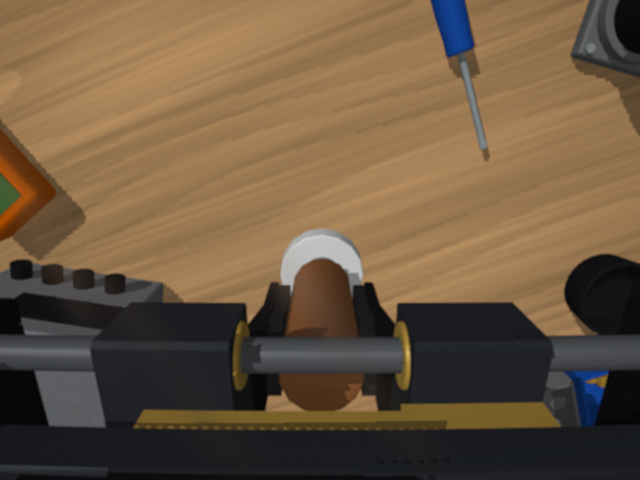

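The view matches w3, so the tool hasn't slipped or tilted in the grip. Lowering it now.

```bash

python3 -m jog '[[0,0,1.5,0,0,0,-1],[0,0,3,0,0,0,-1],[0,0,3,0,0,0,-1],[0,0,3,0,0,0,-1],[0,0,2.5,0,0,0,-1],[0,0,2,0,0,0,-1],[0,0,1,0,0,0,-1],[0,0,0.5,0,0,0,-1],[0,0,0.3,0,0,0,-1],[0,0,0,0,0,0,-1],[0,0,0,0,0,0,-1]]'
python3 d.py '[.604,-.291,.0575]'
```

```text
time: 18.45
ee_pos: [0.6057, -0.2877, 0.0616]
eef_rot: [0.172, 0.985, -0.0, 0.0]
ft_force: [-0.5, -0.0, -2.4]
width: 0.027
t 18.45 tool delta cm [ 0.05 -0.37  0.41] pos [ 0.6057 -0.2877  0.0616] F [-0.5 -0.  -2.4] w 0.027
zaxis [ 9.e-04 -2.e-04 -1.e+00] fix rotvec [0.0001 0.0009 0.    ] q [ 0.04  0.6   0.47  1.53 -0.3   1.08  1.8 ]
```

```bash

python3 -m jog '[[0,0,0.15,0,0,0,-1],[0,0,0.15,0,0,0,-1],[0,0,0.1,0,0,0,-1],[0,0,0.05,0,0,0,-1],[0,0,0,0,0,0,-1]]'
python3 d.py '[.604,-.291,.0575]'
```

```text
time: 19.08
ee_pos: [0.6055, -0.2876, 0.0574]
eef_rot: [0.172, 0.985, 0.0, 0.0]
ft_force: [-2.7, 1.9, 5.5]
width: 0.0273
t 19.075 tool delta cm [ 0.03 -0.37 -0.01] pos [ 0.6055 -0.2876  0.0574] F [-2.7  1.9  5.5] w 0.0273
zaxis [ 4.e-04  3.e-04 -1.e+00] fix rotvec [0.0004 0.0002 0.    ] q [ 0.04  0.61  0.47  1.53 -0.3   1.07  1.81]
```

The foot is on the bench (8 N of contact). I'll ease off slightly, open gently and withdraw.

```bash

python3 -m jog '[[0,0,-0.05,0,0,0,-1],[0,0,0,0,0,0,-0.5],[0,0,0,0,0,0,-0.25],[0,0,0,0,0,0,0],[0,0,0,0,0,0,0.4],[0,0,0,0,0,0,1],[0,0,0,0,0,0,1],[0,0,0,0,0,0,1]]'
python3 - <<'E'
from h import *
c=r.camera("wrist");crop(c,(0,0,640,480),1,"w6.png")
E
```

```text
time: 20.08
ee_pos: [0.6054, -0.2875, 0.057]
eef_rot: [0.172, 0.985, 0.0, 0.0]
ft_force: [-0.2, 0.1, 0.2]
width: 0.0745
```

View pics/w6.png

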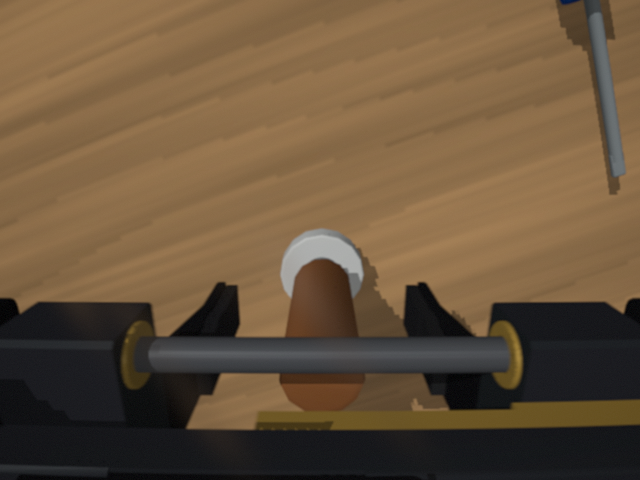

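Released and centred in the jaws, standing upright. Going straight up.

```bash

python3 -m jog '[[0,0,0,0,0,0,1],[0,0,-1,0,0,0,1],[0,0,-2,0,0,0,1],[0,0,-3,0,0,0,1],[0,0,-3,0,0,0,1],[0,0,-3,0,0,0,1],[0,0,-3,0,0,0,1],[0,0,-2,0,0,0,1],[0,0,-1,0,0,0,1],[0,0,0,0,0,0,1],[0,0,0,0,0,0,1]]'
python3 - <<'E'
from h import *
s=r.camera("scene");T=(.605,-.288)
crop(s,(60,130,500,370),1.8,"s7.png",[(circ(*T,.102,.014),(0,255,0)),(circ(*T,0,.022),(255,0,255)),(circ(.609,.245,.09,.036),(0,255,0))])
st=r.read_state();print(st["time"],st["ft_force"],np.abs(st["joint_vel"]).max())
E
```

```text
time: 21.5
ee_pos: [0.605, -0.2873, 0.2358]
eef_rot: [0.172, 0.985, 0.0, -0.001]
ft_force: [-0.4, 0.5, -0.1]
width: 0.0871
21.55 [0.26522077 0.30760411 0.11205743] 0.003313589336619964
```

View pics/s7.png

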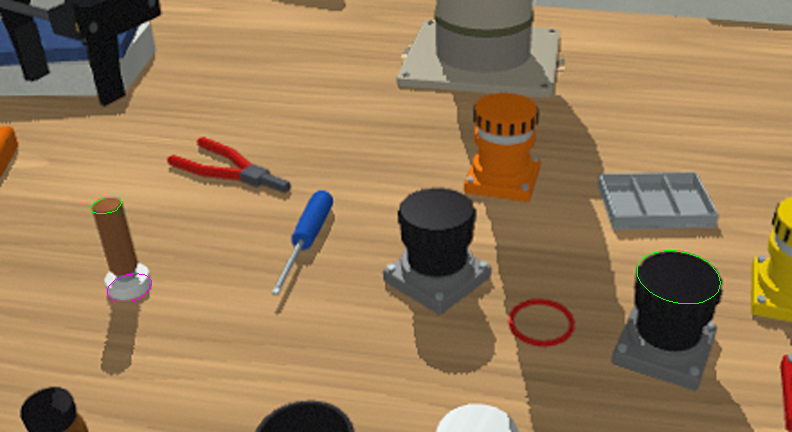

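The tool stands upright at (107,205)–(130,285), matching the overlay. The cap is home at (680,278), and the gripper is clear.

```bash
python3 -c "
from bench import r
print(r.close_job())"
```

```text
the job is handed in; nothing more can be done
None
```

The proud cap is pressed fully home, the seating tool is standing upright on the bench again, and the job is handed in after about 21.6 s of the 51 s allowed. `close_job` gives no verdict, so the result rests on the checks below.

- **Pressing:** I gripped the tool by its handle and pressed the cap down with its foot, upright and within about 2–3 mm of centre. It moved at about 6–8 N until the force climbed to about 23 N at the height predicted for the stop. The pictures then showed no bright band, and the cap top matched the 90 mm ring.
- **Putting the tool back:** I set it down within about 4 mm of where it stood at first, opened the gripper and rose straight up. In the last scene picture the tool stands upright on its foot and the gripper is well clear, with wrist force near zero.
- **Finished lamp:** the arm and tool passed about 7–8 cm above its top and did not touch it.
- **Disagreements:** my position estimates from the cameras differed by up to about 4 mm, and the wrist view put the lamp about 2 mm to one side. I corrected by 1 mm. No check failed.

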